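# Clear the desoldered parts off the microscope plate

## Robot

A 6-joint arm with a two-finger parallel gripper is mounted at the origin on the work surface. World frame = base frame: x ahead of the robot, y to its left, z up, the work surface at z = 0. Lengths are in mm, angles in rad, forces in N, time in s.
With the tool pointing down it reaches from about 350 to 775 mm from the base axis. Payload 7.3 kg.
Tool frame: the origin (TCP) lies on the centre line of the jaws, within the pads' length; the fingertips stand 22 mm ahead of it and the grasp point (between the pads) lies 3 mm ahead of it; x points along the fingers, z is the direction in which the jaws open and shut, and the axes are right-handed (so a half turn about x gives the same grasp; the last joint's range is limited). The gripper opens to 92 mm and grips with 3 to 60 N. Pads are 19 mm wide; open, the fingers measure 130 mm over their backs; the gripper's body (75 mm by 190 mm) begins 47 mm behind the grasp point.
Start: joints at [1.192, 0.342, 1.524, -0, 1.275, -0.146], TCP at [121.102, 510.859, 248.741] pointing down, gripper open.
Joint ranges: [-2.53, 2.53], [-0.77, 2.02], [0.04, 2.7], [-1, 4.14], [0.28, 2.66], [-3.11, 3.11]. Speed limits (rad/s): [2.57, 2.57, 3.14, 3.14, 3.14, 3.14].

## Interface

Orientations are given as [roll, pitch, yaw] about the fixed x, y, z axes, in that order (R = Rz(yaw) Ry(pitch) Rx(roll)).
In Python, from plant import readout, imaging, bot gives the robot as it stands.
- The arm moves only by the tool arm_command, never from a script. Its argument "plan" is a list of rows, each an object of numbers: "tx", "ty", "tz": the shift along the tool's x, y, z in cm; "wx", "wy", "wz": the turn, a rotation vector about the tool's x, y, z in rad; "jaw": the opening, from -1 (shut) to 1 (fully open). In form: [{"tx": .., "ty": .., "tz": .., "wx": .., "wy": .., "wz": .., "jaw": ..}, ...]. A call has 1 to 20 rows; each row shifts and turns the commanded pose from where the row before left it, along the tool's axes as they then stand; what a row does not reach is not made up. A row lasts 1/10 s, in which the tool goes at most 50 mm and 8.59 degrees, less where a joint would pass 70% of its speed; a pose out of reach is approached as far as the arm can. A call with a gripper value outside its range is refused whole. The fingers move at their own pace and stop on an object; the grip force is fixed at half the most. Time passes only in rows, so rows that do not move let the fingers close. It gives the time, the measured TCP pose, the force and the opening at its end, in the units of the state.
- readout.get_obs(): the state, without advancing time (a new reading comes with each control period).
- imaging.capture(name): name is "side" or "top"; returns the picture (480x640x3 uint8, blue, green, red); there is no depth.
- imaging.get_calibration(name): a dict with "fx", "fy", "cx", "cy" (pixels), "position" and "rotation" of the camera in the world. Camera axes: x right, y up, looking along -z (the intrinsics and any distortion apply to the point x, -y, -z); pixel columns grow to the right and rows downward; lengths in mm; the calibration is good to about 2 mm. A picture is of the moment at which its call begins. get_calibration takes no time and is no camera call.
- bot.close_job(): hands the job in, once; it reports no verdict.
The state is a dict: "time": time; "joint_positions": joint angles; "dq": joint speeds; "tau": joint torques, N m; "tool_pos": TCP position; "tcp_rot": TCP orientation; "contact_force": force on the tool from outside, world axes, zero at the start; "moment": the same for the moment, N m; "grip_width": finger opening in mm.
Only numpy, scipy, OpenCV 4.12 (cv2) and the standard library are available. Lean on these libraries where they do the work, as an engineer would, in place of code of your own. Each camera call takes 0.05 s, during which the arm holds its last target.

## Task

Clear the microscope's base plate: sweep the three desoldered parts lying loose on it - the relay, the choke and the finned heat sink - along the plate with your fingers and over its right-hand end, so that they drop into the shallow steel tray standing there. Only push them, do not pick them up. Leave the circuit board, the flux tub, the braid reel and everything else on the bench where they are, and take your hand away at the end.

Things in the scene. Friction and masses are not known exactly. Their poses are not given: they have to be found in the camera images.
- microscope: Stereo microscope on a pillar stand, fixed. Its cream base plate is 280 mm (own x) by 360 mm (own y), its top 25 mm above the bench. Origin: centre of the plate's underside, at bench height; z up, x away from the robot and y to the robot's left at yaw 0. The head (about 400 mm high) is swung out beyond the left end: above the plate all is free at own y below +60 mm.
- pillar (a point): Foot of the microscope's pillar on the plate's top, at own (0, +140 mm): 32 mm thick, reaching 310 mm above the bench, with a focusing block round it (90 to 220 mm above the bench, its knobs reaching 65 mm from the axis). Keep clear of it.
- plate_edge (a point): The middle of the right-hand end (own y = -180 mm) of the plate, on its top edge, 25 mm above the bench. The tray stands against this end. Axes as microscope: the end runs along x, and -y leads off the plate.
- tray: Shallow open steel parts tray, 160 mm (own x, along the plate's end) by 120 mm (own y), 20 mm high, walls and floor 2.5 mm, standing on the bench against the plate's right-hand end (1 mm gap), its rim 5 mm below the plate's top. It does not shift. Origin: centre of its underside; axes parallel to the plate's.
- relay: Desoldered black relay, a block of 29 mm (own x) by 16 mm (own y), 13 mm high, 14 g, lying loose on the plate at any yaw. Origin: its centre, 6.5 mm above the plate.
- choke: Desoldered choke, a dark grey square block of 22 x 22 mm, 12 mm high, 20 g, lying loose on the plate at any yaw. Origin: its centre, 6 mm above the plate.
- heatsink: Desoldered finned aluminium heat sink, 23 mm (own x) by 25 mm (own y), 16 mm high, 16 g, lying loose on the plate at any yaw. Origin: its centre, 8 mm above the plate.
- board: Circuit board under repair, 50 mm (own x) by 80 mm (own y), up to 13 mm high with its parts, lying loose on the far side of the plate. To be left alone. Origin: centre of its underside.
- flux: Small amber tub of flux paste with a white screw lid, 30 mm across, 25 mm high, standing loose on the plate among the parts. To be left alone. Origin: centre of its underside.
- braid: Flat reel of desoldering braid, 44 mm across, 12 mm high, lying loose on the plate at its left near corner. To be left alone. Origin: centre of its underside.
- screwdriver: Screwdriver, 170 mm, lying on the bench to the right. To be left alone.
- solder_reel: Reel of solder, 64 mm across, 44 mm high, standing on its flange on the bench, far right. To be left alone. Origin: centre of its underside.
- tweezers: Steel tweezers, 120 mm, lying on the bench to the right. To be left alone.

How it is judged (in metres and radians):
At the end, for the whole second after the job is handed in: The centres of relay, choke and heat sink are all within the tray's inner walls and below 30 mm above the bench (dropped off the plate), and at rest there; board, flux tub and braid reel are within 15 mm of where they stood (the tub upright), the other loose things on the bench within 30 mm (x of relay in the frame of tray between -0.0775 and 0.0775 m and y of relay in the frame of tray between -0.0575 and 0.0575 m and height (world z) of each of relay, choke, heatsink below 0.03 m and x of choke in the frame of tray between -0.0775 and 0.0775 m and y of choke in the frame of tray between -0.0575 and 0.0575 m and x of heatsink in the frame of tray between -0.0775 and 0.0775 m and y of heatsink in the frame of tray between -0.0575 and 0.0575 m and distance of each of board, flux, braid from where it was at the start of the episode below 0.015 m and distance of each of screwdriver, solder_reel, tweezers from where it was at the start of the episode below 0.03 m and angle between flux's own z axis and vertical below 0.2 rad and linear speed of each of relay, choke, heatsink below 0.02 m/s); the robot touches nothing.
It fails at once if a desoldered part is picked up: its centre rises more than 22 mm above the plate's top (height (world z) of any of relay, choke, heatsink above 0.047 m).
It fails at once if the board, the flux tub or the braid reel is pushed out of place (more than 15 mm) or the tub is knocked over (not (distance of board from where it was at the start of the episode below 0.015 m) or not (distance of flux from where it was at the start of the episode below 0.015 m) or not (distance of braid from where it was at the start of the episode below 0.015 m) or angle between flux's own z axis and vertical above 0.35 rad).
It fails at once if another loose thing on the bench is pushed away by more than 30 mm (not (distance of screwdriver from where it was at the start of the episode below 0.03 m) or not (distance of solder_reel from where it was at the start of the episode below 0.03 m) or not (distance of tweezers from where it was at the start of the episode below 0.03 m)).
It also fails if it takes over 64 s, if anything falls off the work surface, if the arm or the gripper's body presses on something with over 40 N, if the wrist force passes 120 N, or if a joint passes its speed limit or range.

## Working session

There is one attempt and no reset: what is moved stays moved. The work goes in short steps, Python scripts to look and compute and a tool call to move; the robot and the scene stay as the last step left them, time stands still between calls to the robot, and variables do not carry over. Pictures are saved under pics/ and viewed, and the job is handed in when it is done.

Besides the shell and the picture viewer there is one more tool, called by a JSON object that holds its "op" and its "data", one argument or row to a line. arm_command: Moves the arm, as the interface text tells. Its arguments: {"type":"object","properties":{"plan":{"type":"array"}},"required":["plan"]}

```bash
ls; mkdir -p pics; python3 - <<'E'
from plant import readout, imaging, bot
import cv2
print(readout.get_obs())
for n in ("top","side"):
    im=imaging.capture(n); cv2.imwrite(f"pics/{n}0.png",im); print(n,imaging.get_calibration(n))
E
```

```text
pics
{'time': 0.0, 'joint_positions': array([ 1.19202730e+00,  3.42722771e-01,  1.52505965e+00,  9.62140576e-06,
        1.27539594e+00, -1.46009868e-01]), 'dq': array([-0.00026125,  0.00028177,  0.00072704,  0.00092253,  0.00073383,
       -0.00136266]), 'tau': array([ 2.37652013e-03, -4.31236947e+01, -2.44220996e+01,  7.18819303e-02,
        5.60354919e-02, -1.42009303e-04]), 'tool_pos': array([120.93242853, 510.47932415, 248.030038  ]), 'tcp_rot': array([ 2.98978088,  1.5692106 , -1.95537007]), 'contact_force': array([-0.14192495, -0.20436362,  0.1181804 ]), 'moment': array([-0.05231208,  0.01604562,  0.01054468]), 'grip_width': 91.82775022505373}
top {'fx': 552.4432825637008, 'fy': 552.4432825637008, 'cx': 325.9323506853051, 'cy': 240.54602072889492, 'position': array([ 383.60223197, -130.54427356, 1198.34902213]), 'rotation': array([ 0.14733844, -0.00597668, -1.59109801])}
side {'fx': 510.1852790920463, 'fy': 510.1852790920463, 'cx': 325.5548261522193, 'cy': 236.68065884774828, 'position': array([  521.64794129, -1020.21973488,   718.02915603]), 'rotation': array([ 0.91193481, -0.01478926, -0.05681732])}
```

View pics/top0.png

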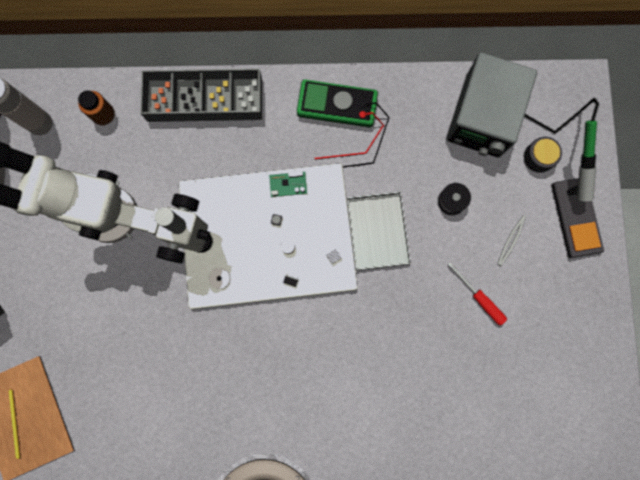

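View pics/side0.png

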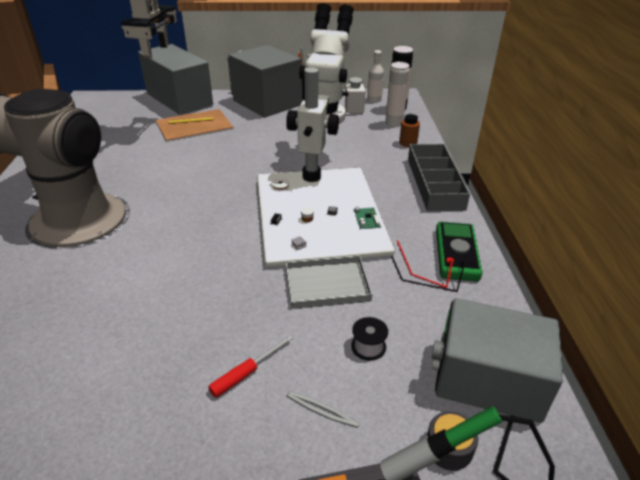

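The top view shows the plate at about (185-355, 165-308) and the tray to its right at (350-408, 195-270). The choke is near (277,220), the flux tub near (289,248), the heat sink near (334,257) and the relay near (291,281). The arm is out of view to the left. Next I'll measure these positions.

```bash
cat > h.py <<'E'
import numpy as np, cv2, glob
from scipy.spatial.transform import Rotation as R
from plant import imaging
def cal(n):
    c=imaging.get_calibration(n); return c,R.from_euler('xyz',c['rotation']).as_matrix()
def ray(n,px,z):
    c,M=cal(n); px=np.atleast_2d(px).astype(float)
    d=np.c_[(px[:,0]-c['cx'])/c['fx'],-(px[:,1]-c['cy'])/c['fy'],-np.ones(len(px))]@M.T
    o=np.array(c['position']); return o+d*((z-o[2])/d[:,2])[:,None]
def proj(n,p):
    c,M=cal(n); q=(np.atleast_2d(p)-c['position'])@M
    return np.c_[c['cx']+c['fx']*q[:,0]/-q[:,2], c['cy']+c['fy']*(-q[:,1])/-q[:,2]]
E
python3 - <<'E'
from h import *
im=cv2.imread('pics/top0.png')
cv2.imwrite('pics/topz.png',cv2.resize(im[155:315,170:420],None,fx=3.2,fy=3.2,interpolation=cv2.INTER_CUBIC))
im2=cv2.imread('pics/side0.png')
cv2.imwrite('pics/sidez.png',cv2.resize(im2[150:310,240:410],None,fx=3.6,fy=3.6,interpolation=cv2.INTER_CUBIC))
print(cal('top')[0].keys())
hsv=cv2.cvtColor(im,cv2.COLOR_BGR2HSV)
for p in [(230,190),(375,230),(450,300),(334,257),(291,281),(277,220),(289,248)]: print(p,im[p[1],p[0]])
E
```

```text
dict_keys(['fx', 'fy', 'cx', 'cy', 'position', 'rotation'])
(230, 190) [212 206 206]
(375, 230) [188 194 189]
(450, 300) [158 153 156]
(334, 257) [164 157 159]
(291, 281) [37 35 37]
(277, 220) [139 143 143]
(289, 248) [210 205 204]
```

View pics/topz.png

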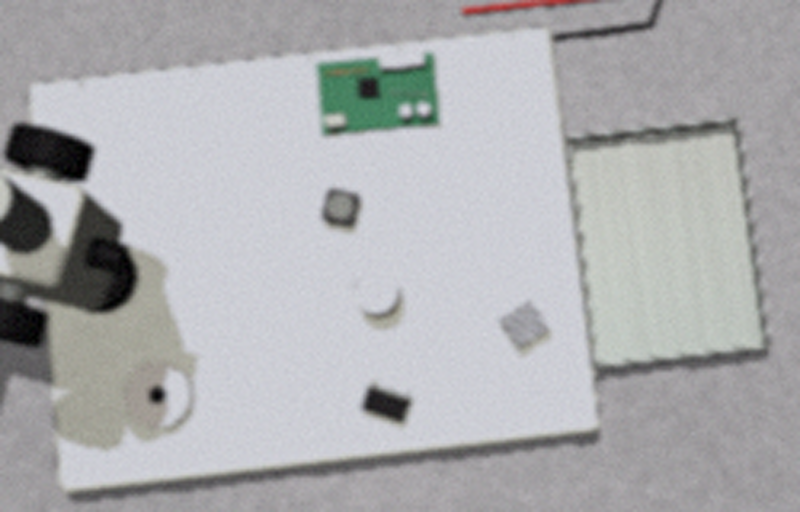

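View pics/sidez.png

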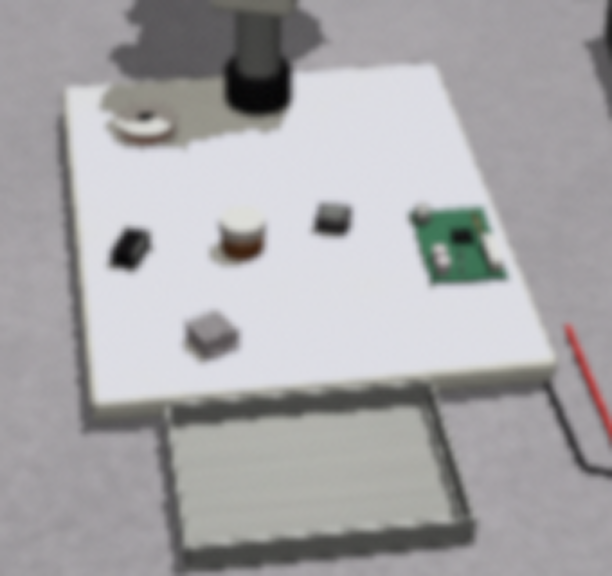

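The zooms show the plate corners in `topz` at roughly (30,85), (550,30), (597,430) and (67,490). All three parts lie in the open. The flux tub sits between the relay and the choke.

```bash
cat >> h.py <<'E'
def z2p(p,s=3.2,o=(170,155)): return (np.array(p,float)+.5)/s-.5+np.array(o)
E
python3 - <<'E'
from h import *
im=cv2.imread('pics/top0.png')
# plate corners by line fit of white region edges
hsv=cv2.cvtColor(im,cv2.COLOR_BGR2HSV)
m=((im.min(2)>192)&(im.astype(int)[:,:,0]-im.astype(int)[:,:,1]>1)).astype(np.uint8)
m=cv2.morphologyEx(m,cv2.MORPH_OPEN,np.ones((3,3)));m=cv2.morphologyEx(m,cv2.MORPH_CLOSE,np.ones((9,9)))
m[:150]=0;m[:, :182]=0;m[:,362:]=0;m[320:]=0
# edges: top boundary per column, right boundary per row, bottom per column
cols=np.arange(200,335); top=np.array([np.argmax(m[:,c]>0)-.5 for c in cols]); 
cb=np.arange(240,345); bot=np.array([479-np.argmax(m[::-1,c]>0)+.5 for c in cb])
rr=np.arange(180,280); rt=np.array([639-np.argmax(m[r,::-1]>0)+.5 for r in rr])
def fit(x,y):
    p=np.polyfit(x,y,1)
    for _ in range(3):
        k=abs(np.polyval(p,x)-y)<1.2; p=np.polyfit(x[k],y[k],1)
    return p,k.sum()
pt,k1=fit(cols,top);pb,k2=fit(cb,bot);pr,k3=fit(rr,rt);print(pt,pb,pr,k1,k2,k3)
def inter(p): # row=a c+b ; col = d row+e
    r=(p[0]*pr[1]+p[1])/(1-p[0]*pr[0]); return (pr[0]*r+pr[1],r)
c1,c2=inter(pt),inter(pb); man=z2p([(30,85),(550,30),(597,430),(67,490)])
print(c1,c2,man)
W=ray('top',[c1,c2],25)[:,:2]; Wm=ray('top',man,25)[:,:2]
print(W,np.linalg.norm(W[0]-W[1])); print(Wm,[np.linalg.norm(Wm[i]-Wm[(i+1)%4]) for i in range(4)])
a=ray('top',[(200,np.polyval(pt,200)),(335,np.polyval(pt,335))],25)
b=ray('top',[(240,np.polyval(pb,240)),(345,np.polyval(pb,345))],25)
d=lambda a:np.degrees(np.arctan2(*(a[0]-a[1])[[0,1]]*np.array([-1,1])))
print('yaws',d(a),d(b),np.degrees(np.arctan2(W[0][1]-W[1][1],W[0][0]-W[1][0])))
# small blobs: dark relative to white on plate
g=im.min(2); 
bl=((g<185)).astype(np.uint8); 
mm=np.zeros_like(bl); mm[205:295,255:348]=1; bl*=mm
n,l,st,ce=cv2.connectedComponentsWithStats(bl)
for i in range(1,n):
    if st[i,4]>20:
        cn=cv2.findContours((l==i).astype(np.uint8),0,2)[0][0]
        print(st[i],ce[i],cv2.minAreaRect(cn),ray('top',ce[i],38))
E
```

```text
[-1.08069554e-01  2.00660023e+02] [-1.16172507e-01  3.29031896e+02] [1.28874887e-01 3.18853213e+02] 123 105 100
(np.float64(339.97822095413966), np.float64(163.91872803498575)) (np.float64(355.9283034211025), np.float64(287.68281254955224)) [[179.03125 181.21875]
 [341.53125 164.03125]
 [356.21875 289.03125]
 [190.59375 307.78125]]
[[ 726.79698013 -175.33227141]
 [ 455.27878702 -202.65151636]] 272.88911727941775
[[ 694.41138944  176.2189971 ]
 [ 726.4792068  -178.73145364]
 [ 452.41327014 -203.18674458]
 [ 419.9783946   146.79930822]] [np.float64(356.39608216743204), np.float64(275.1548634707986), np.float64(351.4857867786072), np.float64(276.00541072505456)]
yaws 5.2972143321410705 5.464955107295585 5.745571358539933
[270 213  14  15 155] [276.16129032 220.02580645] ((276.11767578125, 220.02943420410156), (12.369316101074219, 13.096923828125), 14.03624439239502) [[601.96456514 -35.67723529  38.        ]]
[283 245  13  13  79] [290.39240506 252.73417722] ((290.87939453125, 252.1676483154297), (8.743400573730469, 13.57528018951416), 57.528804779052734) [[531.03734884 -65.26609207  38.        ]]
[326 249  16  17 168] [333.66666667 257.01190476] ((333.6922912597656, 257.0384521484375), (13.590154647827148, 12.75810432434082), 56.3099365234375) [[ 520.13624231 -156.60913286   38.        ]]
[282 274  18  15 165] [290.36363636 281.        ] ((290.37933349609375, 281.05169677734375), (15.969799041748047, 10.584634780883789), 21.801410675048828) [[471.23291149 -64.55614156  38.        ]]
[306 290  42   5 123] [331.97560976 292.72357724] ((326.4999694824219, 291.9999694824219), (40.99999237060547, 3.999999523162842), -0.0) [[ 444.94982229 -151.38521228   38.        ]]
```

```bash
cat >> h.py <<'E'
yaw=np.radians(5.5); ex=np.array([np.cos(yaw),np.sin(yaw)]); ey=np.array([-ex[1],ex[0]])
E0=np.array([590.,-190.])
def uv(w): d=np.atleast_2d(w)[:,:2]-E0; return np.c_[d@ex,d@ey]
def wuv(u,v): return E0+u*ex+v*ey
E
python3 - <<'E'
from h import *
from plant import readout
z=z2p
def show(n,p,h): 
    w=ray('top',p,h); print(n,w.round(1).tolist(),uv(w).round(1).tolist())
show('choke',z((341,204)),37); show('sink',z((525,325)),41); show('relay',z((387,401)),38)
show('flux lid',z((379,296)),50); show('board',z([(322,134),(437,124),(431,55),(317,65)]),27)
show('tray rim',z([(570,140),(737,122),(766,350),(596,368)]),20)
show('braid',z([(165,400)]),37)
# side-view cross-check
s=lambda p:z2p(p,3.6,(240,150))
for n,p,h in [('choke top',(334,211),37),('sink top',(212,327),41),('relay',(131,243),37),('flux lid',(243,221),50)]:
    w=ray('side',s(p),h); print('side',n,w.round(1),uv(w).round(1))
w=ray('side',s([(93,408),(553,365)]),25); print('side plate end',w.round(1),np.linalg.norm(w[0]-w[1]),uv(w).round(1))
for h in (150,250,350,400): print(h,ray('top',[(170,258),(165,215),(210,240),(5,150),(5,210),(90,230)],h)[:,:2].round(0).tolist())
o=readout.get_obs(); print(R.from_euler('xyz',o['tcp_rot']).as_matrix().round(3))
E
```

```text
choke [[605.7, -35.7, 37.0]] [[30.4, 152.0]]
sink [[521.5, -156.7, 41.0]] [[-65.0, 39.7]]
relay [[473.4, -65.1, 38.0]] [[-104.1, 135.5]]
flux lid [[541.4, -61.3, 50.0]] [[-36.0, 132.8]]
board [[656.1, -22.4, 27.0], [661.5, -100.4, 27.0], [709.8, -97.0, 27.0], [704.2, -19.3, 27.0]] [[81.8, 160.5], [79.8, 82.3], [128.2, 81.1], [130.1, 159.0]]
tray rim [[650.3, -190.7, 20.0], [660.7, -305.1, 20.0], [503.9, -318.3, 20.0], [494.1, -204.0, 20.0]] [[60.0, -6.5], [59.4, -121.4], [-98.0, -119.5], [-96.8, -4.7]]
braid [[477.0, 80.6, 37.0]] [[-86.5, 280.2]]
side choke top [[604.  -34.2  37. ]] [[ 28.8 153.8]]
side sink top [[ 522.6 -158.8   41. ]] [[-64.1  37.5]]
side relay [[472.5 -65.3  37. ]] [[-105.   135.3]]
side flux lid [[543.9 -62.1  50. ]] [[-33.7 131.7]]
side plate end [[ 453.  -211.4   25. ]
 [ 725.2 -182.8   25. ]] 273.65640916117854 [[-138.4   -8.1]
 [ 135.3   -5.8]]
150 [[511.0, 158.0], [595.0, 169.0], [544.0, 82.0], [731.0, 485.0], [611.0, 477.0], [568.0, 312.0]]
250 [[499.0, 130.0], [575.0, 141.0], [529.0, 62.0], [697.0, 426.0], [589.0, 419.0], [551.0, 270.0]]
350 [[487.0, 103.0], [555.0, 112.0], [514.0, 42.0], [664.0, 368.0], [567.0, 361.0], [533.0, 228.0]]
400 [[481.0, 89.0], [544.0, 98.0], [506.0, 31.0], [648.0, 338.0], [556.0, 332.0], [524.0, 207.0]]
[[-0.    -0.973  0.231]
 [-0.001  0.231  0.973]
 [-1.     0.    -0.001]]
```

Both views agree to about 2 mm. In the plate frame (u along the end, v distance from the end):

| Item | u (mm) | v (mm) |
|---|---|---|
| Choke | 30 | 152 |
| Heat sink | -65 | 39 |
| Relay | -104 | 135 |
| Flux tub | -35 | 132 |
| Tray | -98 to +60 | beyond the end |

I'll retract radially first, then swing round inside the microscope head.

{"op": "arm_command", "data": {
  "plan": [
    {"tz": -3.5, "jaw": -1},
    {"tz": -3.5, "jaw": -1},
    {"tz": -3.5, "jaw": -1},
    {"tz": -3.5, "jaw": -1},
    {"jaw": -1}
  ]
}}

```text
invalid input at $.plan[0]: expected keys tx, ty, tz, wx, wy, wz, jaw
```

{"op": "arm_command", "data": {
  "plan": [
    {"ty": -4.0, "tz": -0.21, "wx": 0.105, "jaw": -1},
    {"ty": -4.0, "tz": -0.21, "wx": 0.105, "jaw": -1},
    {"ty": -4.0, "tz": -0.21, "wx": 0.105, "jaw": -1},
    {"ty": -4.0, "tz": -0.21, "wx": 0.105, "jaw": -1},
    {"ty": -4.0, "tz": -0.21, "wx": 0.105, "jaw": -1},
    {"jaw": -1}
  ]
}}

```text
invalid input at $.plan[0]: expected keys tx, ty, tz, wx, wy, wz, jaw
```

Every row needs all the keys, so I'll resend.

{"op": "arm_command", "data": {
  "plan": [
    {"tx": 0, "ty": 0, "tz": -3.5, "wx": 0, "wy": 0, "wz": 0, "jaw": -1},
    {"tx": 0, "ty": 0, "tz": -3.5, "wx": 0, "wy": 0, "wz": 0, "jaw": -1},
    {"tx": 0, "ty": 0, "tz": -3.5, "wx": 0, "wy": 0, "wz": 0, "jaw": -1},
    {"tx": 0, "ty": 0, "tz": -3.5, "wx": 0, "wy": 0, "wz": 0, "jaw": -1},
    {"tx": 0, "ty": 0, "tz": 0, "wx": 0, "wy": 0, "wz": 0, "jaw": -1},
    {"tx": 0, "ty": 0, "tz": 0, "wx": 0, "wy": 0, "wz": 0, "jaw": -1}
  ]
}}

```text
time: 0.7
tool_pos: [88.9, 374.7, 249.0]
tcp_rot: [-0.165, 1.57, 1.172]
contact_force: [0.4, -0.5, 0.5]
grip_width: 48.2
```

{"op": "arm_command", "data": {
  "plan": [
    {"tx": 0, "ty": -4.0, "tz": -0.21, "wx": 0.105, "wy": 0, "wz": 0, "jaw": -1},
    {"tx": 0, "ty": -4.0, "tz": -0.21, "wx": 0.105, "wy": 0, "wz": 0, "jaw": -1},
    {"tx": 0, "ty": -4.0, "tz": -0.21, "wx": 0.105, "wy": 0, "wz": 0, "jaw": -1},
    {"tx": 0, "ty": -4.0, "tz": -0.21, "wx": 0.105, "wy": 0, "wz": 0, "jaw": -1},
    {"tx": 0, "ty": -4.0, "tz": -0.21, "wx": 0.105, "wy": 0, "wz": 0, "jaw": -1},
    {"tx": 0, "ty": 0, "tz": 0, "wx": 0, "wy": 0, "wz": 0, "jaw": -1}
  ]
}}

```text
time: 1.3
tool_pos: [267.1, 279.1, 248.6]
tcp_rot: [-1.177, 1.569, -0.372]
contact_force: [-0.7, -0.1, -0.0]
grip_width: 1.9
```

```bash
cat >> h.py <<'E'
def state():
    from plant import readout
    o=readout.get_obs(); M=R.from_euler('xyz',o['tcp_rot']).as_matrix()
    p=o['tool_pos']; print('t',o['time'],'pos',p.round(1),'r',np.hypot(p[0],p[1]).round(1),'uv',uv(p).round(1),'tip z',(p+22*M[:,0])[2].round(1),'x_t',M[:,0].round(3),'jawdeg',np.degrees(np.arctan2(M[1,2],M[0,2])).round(2),'q',o['joint_positions'].round(2),'F',o['contact_force'].round(1),'w',round(o['grip_width'],1))
    return p,M
def move(target,jawdeg=None):
    """tool-axis cm shift and wx to reach world target"""
    p,M=state(); d=M.T@(np.array(target)-p)/10; s='shift cm %s'%d.round(2)
    if jawdeg is not None:
        a=np.degrees(np.arctan2(M[1,2],M[0,2])); s+=' wx %.3f'%(-np.radians((jawdeg-a+90)%180-90))
    print(s)
E
python3 -c "
from h import *
state()"
```

```text
t 1.3 pos [267.1 279.1 248.6] r 386.3 uv [[-276.5  497.9]] tip z 226.6 x_t [ 0.001 -0.    -1.   ] jawdeg 46.13 q [ 0.61  0.08  1.86 -0.    1.19 -0.2 ] F [-0.7 -0.1 -0. ] w 1.9
```

{"op": "arm_command", "data": {
  "plan": [
    {"tx": 0, "ty": -4.0, "tz": -0.21, "wx": 0.105, "wy": 0, "wz": 0, "jaw": -1},
    {"tx": 0, "ty": -4.0, "tz": -0.21, "wx": 0.105, "wy": 0, "wz": 0, "jaw": -1},
    {"tx": 0, "ty": -4.0, "tz": -0.21, "wx": 0.105, "wy": 0, "wz": 0, "jaw": -1},
    {"tx": 0, "ty": -4.0, "tz": -0.21, "wx": 0.105, "wy": 0, "wz": 0, "jaw": -1},
    {"tx": 0, "ty": -4.0, "tz": -0.21, "wx": 0.105, "wy": 0, "wz": 0, "jaw": -1},
    {"tx": 0, "ty": -4.0, "tz": -0.21, "wx": 0.105, "wy": 0, "wz": 0, "jaw": -1},
    {"tx": 0, "ty": -4.0, "tz": -0.21, "wx": 0.105, "wy": 0, "wz": 0, "jaw": -1},
    {"tx": 0, "ty": -4.0, "tz": -0.21, "wx": 0.105, "wy": 0, "wz": 0, "jaw": -1},
    {"tx": 0, "ty": -4.0, "tz": -0.21, "wx": 0.105, "wy": 0, "wz": 0, "jaw": -1},
    {"tx": 0, "ty": -4.0, "tz": -0.21, "wx": 0.105, "wy": 0, "wz": 0, "jaw": -1},
    {"tx": 0, "ty": 0, "tz": 0, "wx": 0, "wy": 0, "wz": 0, "jaw": -1}
  ]
}}

```text
time: 2.4
tool_pos: [372.4, -89.6, 248.6]
tcp_rot: [-1.21, 1.57, -1.453]
contact_force: [-0.3, -0.1, 0.3]
grip_width: 0.5
```

```bash
python3 -c "
from h import *
move([*wuv(-64,72),150],5.5)
print(wuv(-64,72))"
```

```text
t 2.4 pos [372.4 -89.6 248.6] r 383.0 uv [[-207.   120.8]] tip z 226.6 x_t [ 0.    -0.001 -1.   ] jawdeg -13.95 q [-0.44  0.08  1.87 -0.    1.19 -0.19] F [-0.3 -0.1  0.3] w 0.5
shift cm [ 9.86  0.17 15.11] wx -0.339
[ 519.39374912 -124.46560188]
```

{"op": "arm_command", "data": {
  "plan": [
    {"tx": 0, "ty": 0, "tz": 0, "wx": -0.113, "wy": 0, "wz": 0, "jaw": -1},
    {"tx": 0, "ty": 0, "tz": 0, "wx": -0.113, "wy": 0, "wz": 0, "jaw": -1},
    {"tx": 0, "ty": 0, "tz": 0, "wx": -0.113, "wy": 0, "wz": 0, "jaw": -1},
    {"tx": 2, "ty": 1, "tz": 3, "wx": 0, "wy": 0, "wz": 0, "jaw": -1},
    {"tx": 2, "ty": 1, "tz": 3, "wx": 0, "wy": 0, "wz": 0, "jaw": -1},
    {"tx": 2, "ty": 1, "tz": 3, "wx": 0, "wy": 0, "wz": 0, "jaw": -1},
    {"tx": 2, "ty": 1, "tz": 3, "wx": 0, "wy": 0, "wz": 0, "jaw": -1},
    {"tx": 2, "ty": 1, "tz": 2, "wx": 0, "wy": 0, "wz": 0, "jaw": -1},
    {"tx": 0, "ty": 0, "tz": 0, "wx": 0, "wy": 0, "wz": 0, "jaw": -1}
  ]
}}

```text
time: 3.3
tool_pos: [506.9, -19.2, 145.6]
tcp_rot: [2.641, 1.566, 2.748]
contact_force: [0.9, 0.1, -0.4]
grip_width: 0.6
```

```bash
python3 -c "
from h import *
move([*wuv(-64,72),51],5.5)
from plant import imaging
im=imaging.capture('top'); cv2.imwrite('pics/t1.png',cv2.resize(im[155:315,170:420],None,fx=3.2,fy=3.2))
im=imaging.capture('side'); cv2.imwrite('pics/s1.png',im)"
```

```text
t 3.3 pos [506.9 -19.2 145.6] r 507.2 uv [[-66.4 178. ]] tip z 123.6 x_t [-0.004  0.002 -1.   ] jawdeg 6.12 q [-0.19  0.42  1.72  0.    1.01 -0.3 ] F [ 0.9  0.1 -0.4] w 0.6
shift cm [  9.44 -10.62   0.16] wx 0.011
```

View pics/t1.png

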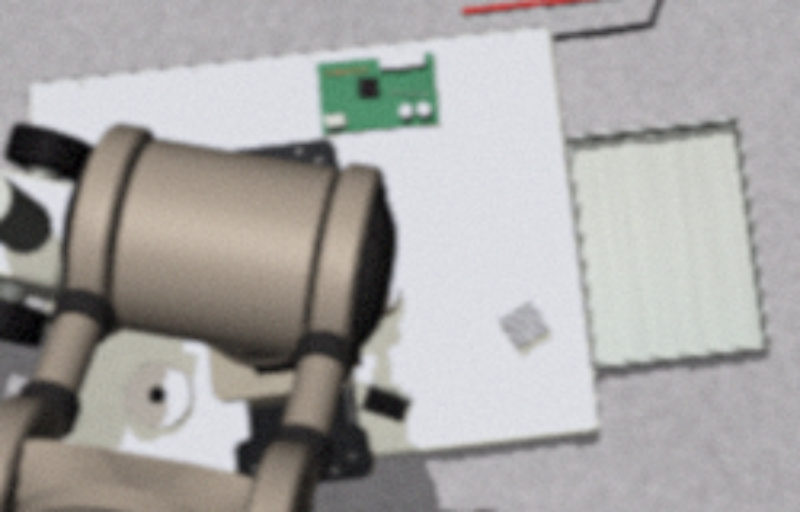

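View pics/s1.png

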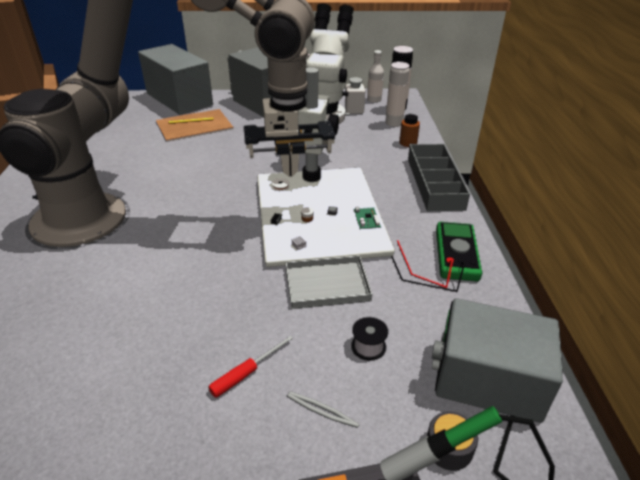

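The hand is at v=178, clear of everything, and the heat sink is undisturbed at (525,325). I'll move it over to behind the heat sink and lower it.

{"op": "arm_command", "data": {
  "plan": [
    {"tx": 0, "ty": -3.5, "tz": 0, "wx": 0, "wy": 0, "wz": 0, "jaw": -1},
    {"tx": 0, "ty": -3.5, "tz": 0, "wx": 0, "wy": 0, "wz": 0, "jaw": -1},
    {"tx": 0, "ty": -3.6, "tz": 0.16, "wx": 0.011, "wy": 0, "wz": 0, "jaw": -1},
    {"tx": 2, "ty": 0, "tz": 0, "wx": 0, "wy": 0, "wz": 0, "jaw": -1},
    {"tx": 2, "ty": 0, "tz": 0, "wx": 0, "wy": 0, "wz": 0, "jaw": -1},
    {"tx": 2, "ty": 0, "tz": 0, "wx": 0, "wy": 0, "wz": 0, "jaw": -1},
    {"tx": 1, "ty": 0, "tz": 0, "wx": 0, "wy": 0, "wz": 0, "jaw": -1},
    {"tx": 0, "ty": 0, "tz": 0, "wx": 0, "wy": 0, "wz": 0, "jaw": -1},
    {"tx": 0, "ty": 0, "tz": 0, "wx": 0, "wy": 0, "wz": 0, "jaw": -1}
  ]
}}

```text
time: 4.3
tool_pos: [518.7, -127.7, 79.7]
tcp_rot: [-0.395, 1.569, -0.304]
contact_force: [1.0, -0.1, 0.0]
grip_width: 0.4
```

```bash
python3 -c "
from h import *
move([*wuv(-64,72),51],5.5)
from plant import imaging
im=imaging.capture('side'); cv2.imwrite('pics/s2.png',cv2.resize(im[60:310,200:440],None,fx=2.4,fy=2.4))"
```

```text
t 4.3 pos [ 518.7 -127.7   79.7] r 534.2 uv [[-65.   68.9]] tip z 57.7 x_t [ 0.001 -0.    -1.   ] jawdeg 5.23 q [-0.38  0.55  1.71  0.    0.88 -0.48] F [ 1.  -0.1  0. ] w 0.4
shift cm [2.87 0.32 0.09] wx -0.005
```

View pics/s2.png

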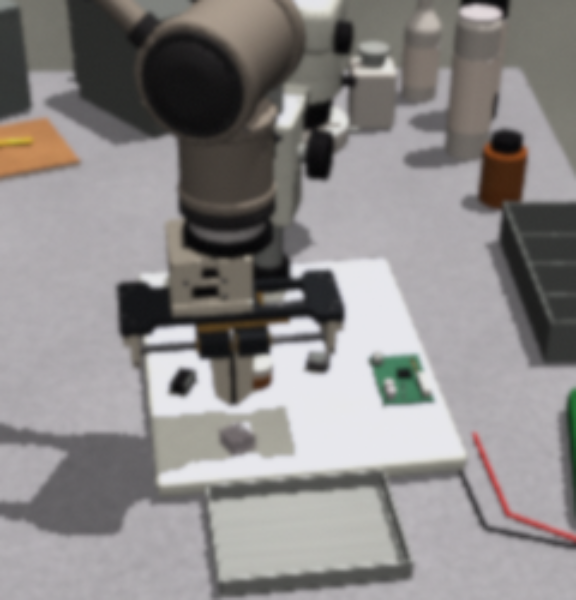

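{"op": "arm_command", "data": {
  "plan": [
    {"tx": 1.4, "ty": 0.3, "tz": 0.1, "wx": 0, "wy": 0, "wz": 0, "jaw": -1},
    {"tx": 1.4, "ty": 0, "tz": 0, "wx": 0, "wy": 0, "wz": 0, "jaw": -1},
    {"tx": 0, "ty": 0, "tz": 0, "wx": 0, "wy": 0, "wz": 0, "jaw": -1},
    {"tx": 0, "ty": 0, "tz": 0, "wx": 0, "wy": 0, "wz": 0, "jaw": -1}
  ]
}}

```text
time: 4.75
tool_pos: [519.5, -124.6, 51.6]
tcp_rot: [-0.405, 1.57, -0.314]
contact_force: [0.3, -0.2, 0.4]
grip_width: 0.5
```

{"op": "arm_command", "data": {
  "plan": [
    {"tx": 0, "ty": -0.7, "tz": 0, "wx": 0, "wy": 0, "wz": 0, "jaw": -1},
    {"tx": 0, "ty": -0.7, "tz": 0, "wx": 0, "wy": 0, "wz": 0, "jaw": -1},
    {"tx": 0, "ty": -0.7, "tz": 0, "wx": 0, "wy": 0, "wz": 0, "jaw": -1},
    {"tx": 0, "ty": -0.7, "tz": 0, "wx": 0, "wy": 0, "wz": 0, "jaw": -1},
    {"tx": 0, "ty": 0, "tz": 0, "wx": 0, "wy": 0, "wz": 0, "jaw": -1},
    {"tx": 0, "ty": 0, "tz": 0, "wx": 0, "wy": 0, "wz": 0, "jaw": -1}
  ]
}}

```text
time: 5.35
tool_pos: [521.5, -152.7, 50.6]
tcp_rot: [2.009, 1.571, 2.1]
contact_force: [-0.3, -0.1, -0.2]
grip_width: 0.3
```

```bash
python3 -c "
from h import *
state()
from plant import imaging
im=imaging.capture('side'); cv2.imwrite('pics/s3.png',cv2.resize(im[60:310,200:440],None,fx=2.4,fy=2.4))"
```

```text
t 5.35 pos [ 521.5 -152.7   50.6] r 543.4 uv [[-64.6  43.7]] tip z 28.6 x_t [-0.  0. -1.] jawdeg 5.18 q [-0.43  0.61  1.7   0.    0.83 -0.52] F [-0.3 -0.1 -0.2] w 0.3
```

View pics/s3.png

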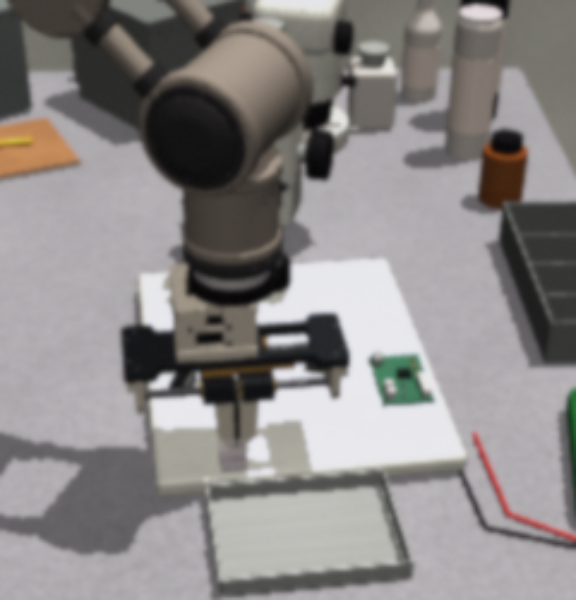

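The heat sink sits square in front of the fingers at about (233,455). I'll keep pushing it over the end.

{"op": "arm_command", "data": {
  "plan": [
    {"tx": 0, "ty": -0.7, "tz": 0, "wx": 0, "wy": 0, "wz": 0, "jaw": -1},
    {"tx": 0, "ty": -0.7, "tz": 0, "wx": 0, "wy": 0, "wz": 0, "jaw": -1},
    {"tx": 0, "ty": -0.7, "tz": 0, "wx": 0, "wy": 0, "wz": 0, "jaw": -1},
    {"tx": 0, "ty": -0.7, "tz": 0, "wx": 0, "wy": 0, "wz": 0, "jaw": -1},
    {"tx": 0, "ty": -0.7, "tz": 0, "wx": 0, "wy": 0, "wz": 0, "jaw": -1},
    {"tx": 0, "ty": -0.7, "tz": 0, "wx": 0, "wy": 0, "wz": 0, "jaw": -1},
    {"tx": 0, "ty": -0.7, "tz": 0, "wx": 0, "wy": 0, "wz": 0, "jaw": -1},
    {"tx": 0, "ty": 0, "tz": 0, "wx": 0, "wy": 0, "wz": 0, "jaw": -1},
    {"tx": 0, "ty": 0, "tz": 0, "wx": 0, "wy": 0, "wz": 0, "jaw": -1}
  ]
}}

```text
time: 6.3
tool_pos: [526.0, -201.3, 50.6]
tcp_rot: [1.987, 1.57, 2.078]
contact_force: [-0.2, -0.1, 0.2]
grip_width: 0.3
```

```bash
python3 -c "
from h import *
state()
from plant import imaging
im=imaging.capture('side'); cv2.imwrite('pics/s4.png',cv2.resize(im[60:310,200:440],None,fx=2.4,fy=2.4))
im=imaging.capture('top'); cv2.imwrite('pics/t4.png',cv2.resize(im[155:315,170:420],None,fx=3.2,fy=3.2))"
```

```text
t 6.3 pos [ 526.  -201.3   50.6] r 563.1 uv [[-64.8  -5.1]] tip z 28.6 x_t [-0.  0. -1.] jawdeg 5.19 q [-0.5   0.64  1.65  0.    0.86 -0.59] F [-0.2 -0.1  0.2] w 0.3
```

View pics/s4.png

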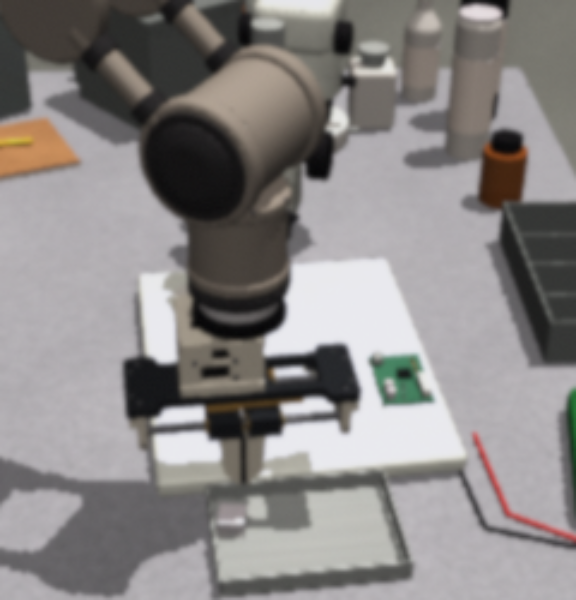

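View pics/t4.png

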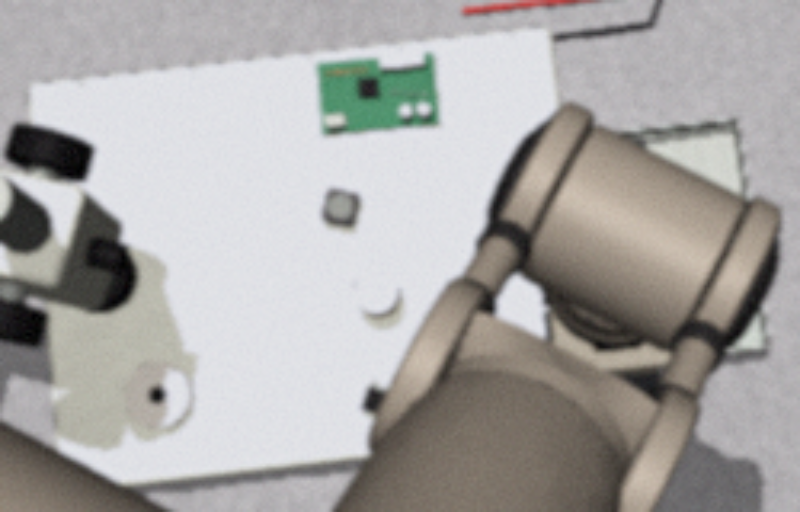

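The heat sink is in the tray at about (230,517) in `s4`. Before going back for the choke I'll check how close the wrist cylinder comes to the microscope.

```bash
python3 - <<'E'
from h import *
state()
s=lambda p:z2p(p,2.4,(200,60))
for h in (250,280,310): print('cyl ends t4',h,uv(ray('top',z2p([(520,165),(750,270),(500,200),(775,260)]),h)).round(0).tolist())
# side: cylinder front end centre (195,165); bottom of cyl
def tri(pt,ps):
    c1,M1=cal('top');c2,M2=cal('side')
    a=ray('top',pt,0)[0]-c1['position'];b=ray('side',ps,0)[0]-c2['position']
    a/=np.linalg.norm(a);b/=np.linalg.norm(b)
    t=np.linalg.lstsq(np.c_[a,-b],np.array(c2['position'])-c1['position'],rcond=None)[0]
    p=c1['position']+t[0]*a;q=c2['position']+t[1]*b
    return ((p+q)/2).round(0),uv((p+q)/2).round(0),np.linalg.norm(p-q).round(1)
print('cyl right end', tri(z2p((760,270)),s((195,165))))
print('knob R (topz115,270)', tri(z2p((112,268)),np.array((333,141.))))
im=cv2.imread('pics/side0.png'); cv2.imwrite('pics/headz.png',cv2.resize(im[0:190,270:370],None,fx=4,fy=4,interpolation=cv2.INTER_CUBIC)[:,:])
im=cv2.imread('pics/top0.png'); cv2.imwrite('pics/headt.png',cv2.resize(im[130:300,0:230],None,fx=3.4,fy=3.4,interpolation=cv2.INTER_CUBIC)[:,:])
E
python3 -c "
import cv2
a=cv2.imread('pics/headz.png');print(a.shape);cv2.imwrite('pics/headz2.png',cv2.resize(a,None,fx=.78,fy=.78))"
```

```text
t 6.4 pos [ 526.  -200.9   50.6] r 563.0 uv [[-64.8  -4.7]] tip z 28.6 x_t [-0.  0. -1.] jawdeg 5.22 q [-0.5   0.64  1.65  0.    0.86 -0.59] F [0.3 0.5 0.2] w 0.8
cyl ends t4 250 [[-1.0, 39.0], [-74.0, -78.0], [-20.0, 52.0], [-70.0, -92.0]]
cyl ends t4 280 [[-8.0, 40.0], [-78.0, -73.0], [-25.0, 53.0], [-74.0, -87.0]]
cyl ends t4 310 [[-14.0, 42.0], [-82.0, -68.0], [-31.0, 54.0], [-78.0, -82.0]]
cyl right end (array([ 504., -264.,  354.]), array([[-93., -66.]]), np.float64(10.3))
knob R (topz115,270) (array([581.,  95., 140.]), array([[ 18., 285.]]), np.float64(62.4))
(760, 400, 3)
```

View pics/headz2.png

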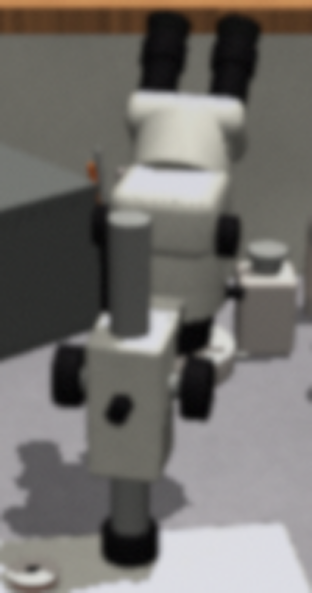

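View pics/headt.png

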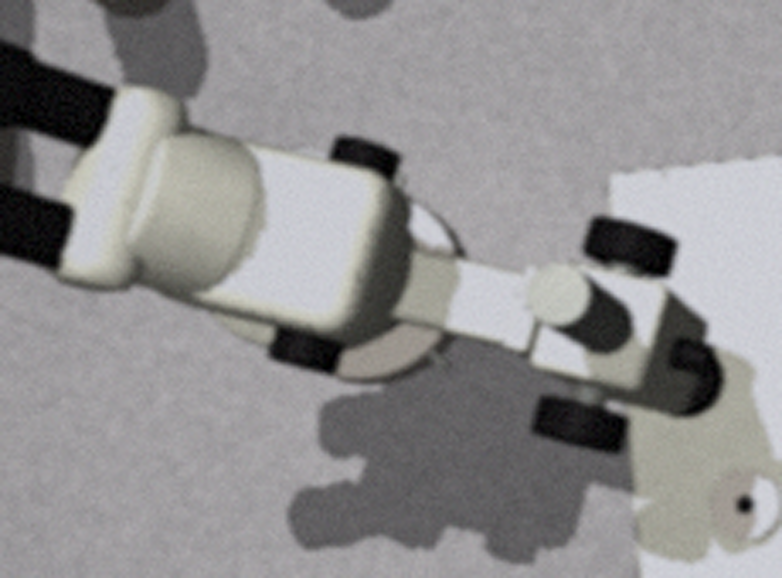

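Only the pillar at v≈304 and the block at v≥255 are near the arm, so v≈180 is safe. I'll lift and go behind the choke.

```bash
python3 -c "
from h import *
move([*wuv(29.5,181),110],5.5)"
```

```text
t 6.4 pos [ 526.  -200.9   50.6] r 563.0 uv [[-64.8  -4.7]] tip z 28.6 x_t [-0.  0. -1.] jawdeg 5.22 q [-0.5   0.64  1.65  0.    0.86 -0.59] F [0.3 0.5 0.2] w 0.8
shift cm [-5.93 18.62  9.34] wx -0.005
```

{"op": "arm_command", "data": {
  "plan": [
    {"tx": -2, "ty": 0, "tz": 0, "wx": 0, "wy": 0, "wz": 0, "jaw": -1},
    {"tx": -2, "ty": 0, "tz": 0, "wx": 0, "wy": 0, "wz": 0, "jaw": -1},
    {"tx": -2, "ty": 0, "tz": 0, "wx": 0, "wy": 0, "wz": 0, "jaw": -1},
    {"tx": 0, "ty": 3, "tz": 1.5, "wx": 0, "wy": 0, "wz": 0, "jaw": -1},
    {"tx": 0, "ty": 3, "tz": 1.5, "wx": 0, "wy": 0, "wz": 0, "jaw": -1},
    {"tx": 0, "ty": 3, "tz": 1.5, "wx": 0, "wy": 0, "wz": 0, "jaw": -1},
    {"tx": 0, "ty": 3, "tz": 1.5, "wx": 0, "wy": 0, "wz": 0, "jaw": -1},
    {"tx": 0, "ty": 3, "tz": 1.5, "wx": 0, "wy": 0, "wz": 0, "jaw": -1},
    {"tx": 0, "ty": 3, "tz": 1.5, "wx": 0, "wy": 0, "wz": 0, "jaw": -1},
    {"tx": 0, "ty": 0, "tz": 0, "wx": 0, "wy": 0, "wz": 0, "jaw": -1},
    {"tx": 0, "ty": 0, "tz": 0, "wx": 0, "wy": 0, "wz": 0, "jaw": -1}
  ]
}}

```text
time: 7.5
tool_pos: [599.1, -12.9, 110.5]
tcp_rot: [-3.003, 1.57, -2.909]
contact_force: [0.4, -0.2, 0.1]
grip_width: 0.3
```

```bash
python3 -c "
from h import *
move([*wuv(29.5,181),51],5.5)"
```

```text
t 7.5 pos [599.1 -12.9 110.5] r 599.3 uv [[ 26.1 175.4]] tip z 88.5 x_t [-0. -0. -1.] jawdeg 5.34 q [-0.15  0.61  1.49 -0.    1.04 -0.24] F [ 0.4 -0.2  0.1] w 0.3
shift cm [5.95 0.56 0.35] wx -0.003
```

{"op": "arm_command", "data": {
  "plan": [
    {"tx": 0, "ty": 0.6, "tz": 0.3, "wx": 0, "wy": 0, "wz": 0, "jaw": -1},
    {"tx": 2, "ty": 0, "tz": 0, "wx": 0, "wy": 0, "wz": 0, "jaw": -1},
    {"tx": 2, "ty": 0, "tz": 0, "wx": 0, "wy": 0, "wz": 0, "jaw": -1},
    {"tx": 1.2, "ty": 0, "tz": 0, "wx": 0, "wy": 0, "wz": 0, "jaw": -1},
    {"tx": 0.75, "ty": 0, "tz": 0, "wx": 0, "wy": 0, "wz": 0, "jaw": -1},
    {"tx": 0, "ty": 0, "tz": 0, "wx": 0, "wy": 0, "wz": 0, "jaw": -1},
    {"tx": 0, "ty": 0, "tz": 0, "wx": 0, "wy": 0, "wz": 0, "jaw": -1}
  ]
}}

```text
time: 8.2
tool_pos: [602.2, -7.8, 51.7]
tcp_rot: [-0.123, 1.57, -0.032]
contact_force: [-1.1, -0.6, -0.3]
grip_width: 0.7
```

```bash
python3 -c "
from h import *
move([*wuv(29.5,181),51],5.5)
from plant import imaging
im=imaging.capture('side'); cv2.imwrite('pics/s5.png',cv2.resize(im[60:310,200:440],None,fx=2.4,fy=2.4))"
```

```text
t 8.2 pos [602.2  -7.8  51.7] r 602.2 uv [[ 29.6 180.2]] tip z 29.7 x_t [ 0.001 -0.    -1.   ] jawdeg 5.19 q [-0.14  0.69  1.53  0.    0.92 -0.23] F [-1.1 -0.6 -0.3] w 0.7
shift cm [ 0.07  0.08 -0.01] wx -0.005
```

View pics/s5.png

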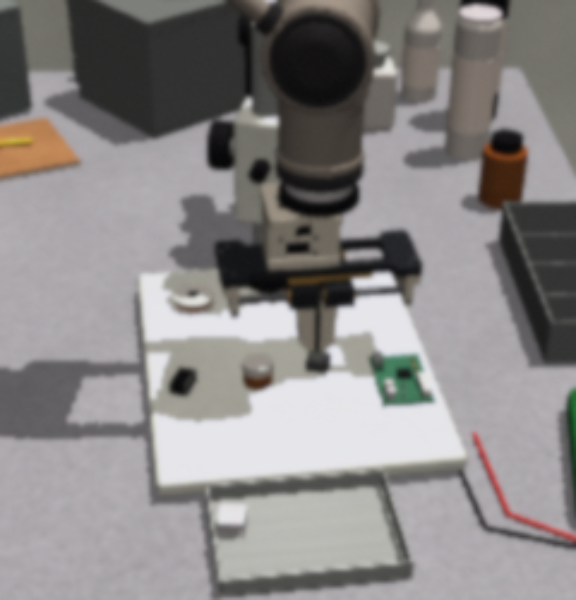

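The choke sits centred in front of the fingers at (318,360), and the heat sink lies in the tray at (231,517). Now I'll push the choke.

{"op": "arm_command", "data": {
  "plan": [
    {"tx": 0, "ty": -0.4, "tz": 0, "wx": 0, "wy": 0, "wz": 0, "jaw": -1},
    {"tx": 0, "ty": -0.7, "tz": 0, "wx": 0, "wy": 0, "wz": 0, "jaw": -1},
    {"tx": 0, "ty": -0.7, "tz": 0, "wx": 0, "wy": 0, "wz": 0, "jaw": -1},
    {"tx": 0, "ty": -0.7, "tz": 0, "wx": 0, "wy": 0, "wz": 0, "jaw": -1},
    {"tx": 0, "ty": -0.7, "tz": 0, "wx": 0, "wy": 0, "wz": 0, "jaw": -1},
    {"tx": 0, "ty": -0.7, "tz": 0, "wx": 0, "wy": 0, "wz": 0, "jaw": -1},
    {"tx": 0, "ty": -0.7, "tz": 0, "wx": 0, "wy": 0, "wz": 0, "jaw": -1},
    {"tx": 0, "ty": -0.7, "tz": 0, "wx": 0, "wy": 0, "wz": 0, "jaw": -1},
    {"tx": 0, "ty": -0.7, "tz": 0, "wx": 0, "wy": 0, "wz": 0, "jaw": -1},
    {"tx": 0, "ty": -0.7, "tz": 0, "wx": 0, "wy": 0, "wz": 0, "jaw": -1},
    {"tx": 0, "ty": -0.7, "tz": 0, "wx": 0, "wy": 0, "wz": 0, "jaw": -1},
    {"tx": 0, "ty": -0.7, "tz": 0, "wx": 0, "wy": 0, "wz": 0, "jaw": -1},
    {"tx": 0, "ty": -0.7, "tz": 0, "wx": 0, "wy": 0, "wz": 0, "jaw": -1},
    {"tx": 0, "ty": -0.7, "tz": 0, "wx": 0, "wy": 0, "wz": 0, "jaw": -1},
    {"tx": 0, "ty": -0.7, "tz": 0, "wx": 0, "wy": 0, "wz": 0, "jaw": -1},
    {"tx": 0, "ty": 0, "tz": 0, "wx": 0, "wy": 0, "wz": 0, "jaw": -1},
    {"tx": 0, "ty": 0, "tz": 0, "wx": 0, "wy": 0, "wz": 0, "jaw": -1}
  ]
}}

```text
time: 9.95
tool_pos: [611.0, -109.2, 51.1]
tcp_rot: [1.824, 1.571, 1.915]
contact_force: [-0.1, 0.3, -1.0]
grip_width: 0.4
```

```bash
python3 -c "
from h import *
move([*wuv(29.5,-6),51],5.5)
from plant import imaging
im=imaging.capture('side'); cv2.imwrite('pics/s6.png',cv2.resize(im[60:310,200:440],None,fx=2.4,fy=2.4))"
```

```text
t 9.95 pos [ 611.  -109.2   51.1] r 620.7 uv [[28.6 78.4]] tip z 29.1 x_t [-0.  0. -1.] jawdeg 5.19 q [-0.3   0.72  1.47  0.    0.96 -0.39] F [-0.1  0.3 -1. ] w 0.4
shift cm [ 0.01 -8.44  0.13] wx -0.005
```

View pics/s6.png

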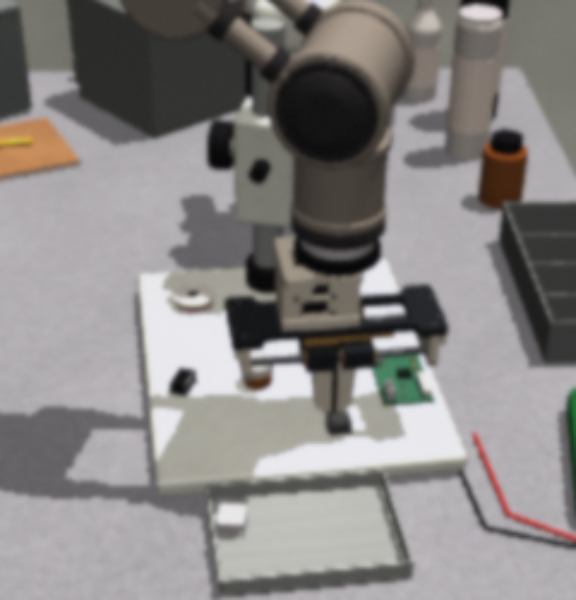

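The choke is still centred on the fingers at (338,420). I'll carry it on over the end.

{"op": "arm_command", "data": {
  "plan": [
    {"tx": 0, "ty": -0.6, "tz": 0, "wx": 0, "wy": 0, "wz": 0, "jaw": -1},
    {"tx": 0, "ty": -0.7, "tz": 0, "wx": 0, "wy": 0, "wz": 0, "jaw": -1},
    {"tx": 0, "ty": -0.7, "tz": 0, "wx": 0, "wy": 0, "wz": 0, "jaw": -1},
    {"tx": 0, "ty": -0.7, "tz": 0, "wx": 0, "wy": 0, "wz": 0, "jaw": -1},
    {"tx": 0, "ty": -0.7, "tz": 0, "wx": 0, "wy": 0, "wz": 0, "jaw": -1},
    {"tx": 0, "ty": -0.7, "tz": 0, "wx": 0, "wy": 0, "wz": 0, "jaw": -1},
    {"tx": 0, "ty": -0.7, "tz": 0, "wx": 0, "wy": 0, "wz": 0, "jaw": -1},
    {"tx": 0, "ty": -0.7, "tz": 0, "wx": 0, "wy": 0, "wz": 0, "jaw": -1},
    {"tx": 0, "ty": -0.7, "tz": 0, "wx": 0, "wy": 0, "wz": 0, "jaw": -1},
    {"tx": 0, "ty": -0.7, "tz": 0, "wx": 0, "wy": 0, "wz": 0, "jaw": -1},
    {"tx": 0, "ty": -0.7, "tz": 0, "wx": 0, "wy": 0, "wz": 0, "jaw": -1},
    {"tx": 0, "ty": -0.7, "tz": 0, "wx": 0, "wy": 0, "wz": 0, "jaw": -1},
    {"tx": 0, "ty": -0.2, "tz": 0, "wx": 0, "wy": 0, "wz": 0, "jaw": -1},
    {"tx": 0, "ty": 0, "tz": 0, "wx": 0, "wy": 0, "wz": 0, "jaw": -1},
    {"tx": 0, "ty": 0, "tz": 0, "wx": 0, "wy": 0, "wz": 0, "jaw": -1}
  ]
}}

```text
time: 11.5
tool_pos: [618.7, -193.5, 51.1]
tcp_rot: [2.073, 1.57, 2.164]
contact_force: [-0.9, -0.4, -0.3]
grip_width: 0.6
```

```bash
python3 -c "
from h import *
state()
from plant import imaging
im=imaging.capture('side'); cv2.imwrite('pics/s7.png',cv2.resize(im[60:310,200:440],None,fx=2.4,fy=2.4))
im=imaging.capture('top'); cv2.imwrite('pics/t7.png',cv2.resize(im[155:315,170:420],None,fx=3.2,fy=3.2))"
```

```text
t 11.5 pos [ 618.7 -193.5   51.1] r 648.2 uv [[28.2 -6.3]] tip z 29.1 x_t [-0.  0. -1.] jawdeg 5.21 q [-0.42  0.76  1.38  0.    1.   -0.51] F [-0.9 -0.4 -0.3] w 0.6
```

View pics/s7.png

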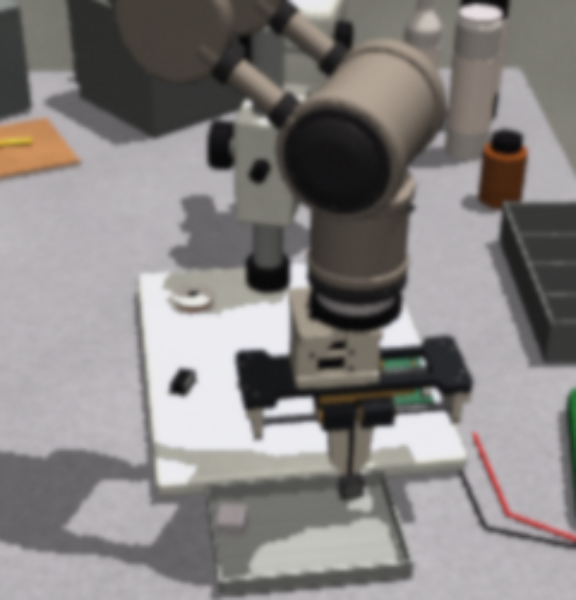

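View pics/t7.png

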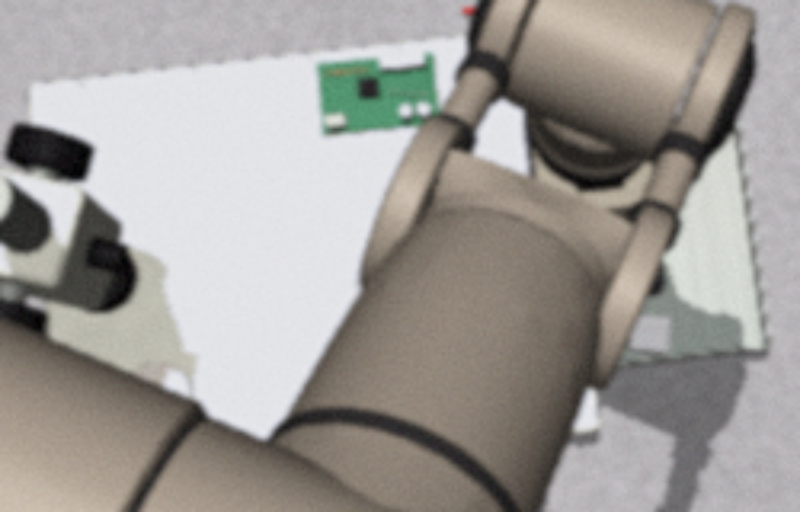

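The choke is beyond the edge at (350,487), right by the fingertips. I'll go a little further so it can't be leaning on them, then lift and go to the relay.

{"op": "arm_command", "data": {
  "plan": [
    {"tx": 0, "ty": -0.7, "tz": 0, "wx": 0, "wy": 0, "wz": 0, "jaw": -1},
    {"tx": 0, "ty": -0.8, "tz": 0, "wx": 0, "wy": 0, "wz": 0, "jaw": -1},
    {"tx": 0, "ty": 0, "tz": 0, "wx": 0, "wy": 0, "wz": 0, "jaw": -1},
    {"tx": -1, "ty": 0, "tz": 0, "wx": 0, "wy": 0, "wz": 0, "jaw": -1},
    {"tx": -2, "ty": 0, "tz": 0, "wx": 0, "wy": 0, "wz": 0, "jaw": -1},
    {"tx": -2, "ty": 0, "tz": 0, "wx": 0, "wy": 0, "wz": 0, "jaw": -1},
    {"tx": -1, "ty": 0, "tz": 0, "wx": 0, "wy": 0, "wz": 0, "jaw": -1},
    {"tx": 0, "ty": 3, "tz": -2.5, "wx": 0, "wy": 0, "wz": 0, "jaw": -1},
    {"tx": 0, "ty": 3, "tz": -2.5, "wx": 0, "wy": 0, "wz": 0, "jaw": -1},
    {"tx": 0, "ty": 3, "tz": -2.5, "wx": 0, "wy": 0, "wz": 0, "jaw": -1},
    {"tx": 0, "ty": 3, "tz": -2.5, "wx": 0, "wy": 0, "wz": 0, "jaw": -1},
    {"tx": 0, "ty": 3, "tz": -2.5, "wx": 0, "wy": 0, "wz": 0, "jaw": -1},
    {"tx": 0, "ty": 0, "tz": 0, "wx": 0, "wy": 0, "wz": 0, "jaw": -1}
  ]
}}

```text
time: 12.9
tool_pos: [477.9, -67.4, 111.1]
tcp_rot: [2.638, 1.566, 2.731]
contact_force: [0.1, -0.4, 0.4]
grip_width: 0.4
```

```bash
python3 -c "
from h import *
state()
from plant import imaging
im=imaging.capture('side'); cv2.imwrite('pics/s8.png',cv2.resize(im[60:310,200:440],None,fx=2.4,fy=2.4))
im=imaging.capture('top'); cv2.imwrite('pics/t8.png',cv2.resize(im[155:315,170:420],None,fx=3.2,fy=3.2))"
```

```text
t 12.9 pos [477.9 -67.4 111.1] r 482.6 uv [[-99.8 132.8]] tip z 89.1 x_t [-0.005  0.002 -1.   ] jawdeg 5.35 q [-0.3   0.43  1.82  0.    0.89 -0.39] F [ 0.1 -0.4  0.4] w 0.4
```

View pics/s8.png

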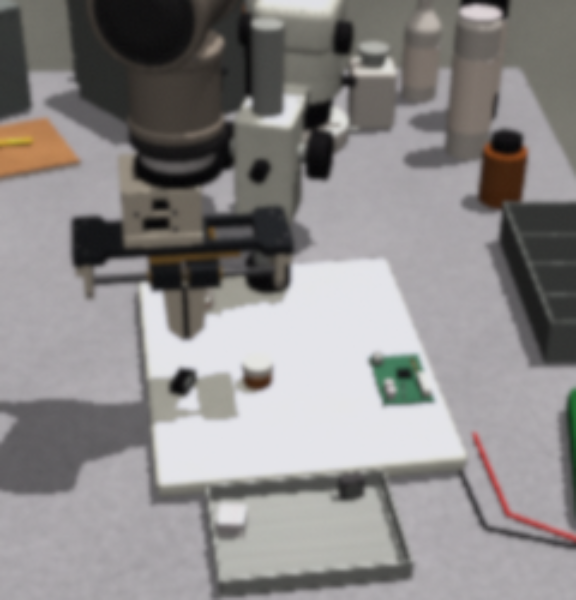

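View pics/t8.png

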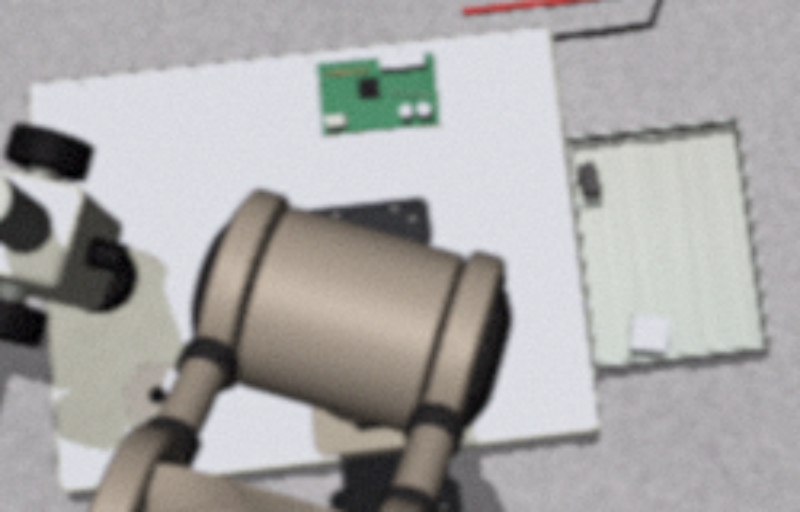

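The choke fell in and stands on edge against the plate-side wall of the tray at about (590,183) in `t8`. The heat sink is at (650,333). The board and flux tub haven't moved. For the relay I'll turn the hand about 25° so that the push runs diagonally into the tray.

```bash
python3 -c "
from h import *
print('choke',uv(ray('top',z2p((590,183)),14)),'sink',uv(ray('top',z2p((650,333)),18)))
move([*wuv(-117.2,162.6),111],30.5)"
```

```text
choke [[ 29.91945864 -16.80392697]] sink [[-77.41402924 -43.87186943]]
t 13.0 pos [482.2 -70.3 111.8] r 487.3 uv [[-95.8 129.5]] tip z 89.8 x_t [ 0.001 -0.    -1.   ] jawdeg 5.28 q [-0.3   0.44  1.81  0.    0.89 -0.39] F [ 0.1 -1.4  0.1] w 0.5
shift cm [ 0.08  3.3  -2.15] wx -0.440
```

{"op": "arm_command", "data": {
  "plan": [
    {"tx": 0, "ty": 1.5, "tz": -0.9, "wx": 0, "wy": 0, "wz": 0, "jaw": -1},
    {"tx": 0, "ty": 1.5, "tz": -0.8, "wx": 0, "wy": 0, "wz": 0, "jaw": -1},
    {"tx": 0, "ty": 0, "tz": 0, "wx": -0.11, "wy": 0, "wz": 0, "jaw": -1},
    {"tx": 0, "ty": 0, "tz": 0, "wx": -0.11, "wy": 0, "wz": 0, "jaw": -1},
    {"tx": 0, "ty": 0, "tz": 0, "wx": -0.11, "wy": 0, "wz": 0, "jaw": -1},
    {"tx": 0, "ty": 0, "tz": 0, "wx": -0.11, "wy": 0, "wz": 0, "jaw": -1},
    {"tx": 0, "ty": 0, "tz": 0, "wx": 0, "wy": 0, "wz": 0, "jaw": -1},
    {"tx": 0, "ty": 0, "tz": 0, "wx": 0, "wy": 0, "wz": 0, "jaw": -1}
  ]
}}

```text
time: 13.8
tool_pos: [462.6, -42.4, 111.2]
tcp_rot: [-0.357, 1.571, 0.17]
contact_force: [-0.4, 0.1, 0.1]
grip_width: 0.8
```

```bash
python3 -c "
from h import *
move([*wuv(-117.2,162.6),51],30.5)"
```

```text
t 13.8 pos [462.6 -42.4 111.2] r 464.6 uv [[-112.6  159.1]] tip z 89.2 x_t [ 0.  0. -1.] jawdeg 30.25 q [-0.26  0.4   1.87  0.    0.87 -0.78] F [-0.4  0.1  0.1] w 0.8
shift cm [ 6.02  0.51 -0.27] wx -0.004
```

{"op": "arm_command", "data": {
  "plan": [
    {"tx": 0, "ty": 0.5, "tz": -0.3, "wx": 0, "wy": 0, "wz": 0, "jaw": -1},
    {"tx": 2, "ty": 0, "tz": 0, "wx": 0, "wy": 0, "wz": 0, "jaw": -1},
    {"tx": 2, "ty": 0, "tz": 0, "wx": 0, "wy": 0, "wz": 0, "jaw": -1},
    {"tx": 1.2, "ty": 0, "tz": 0, "wx": 0, "wy": 0, "wz": 0, "jaw": -1},
    {"tx": 0.8, "ty": 0, "tz": 0, "wx": 0, "wy": 0, "wz": 0, "jaw": -1},
    {"tx": 0, "ty": 0, "tz": 0, "wx": 0, "wy": 0, "wz": 0, "jaw": -1},
    {"tx": 0, "ty": 0, "tz": 0, "wx": 0, "wy": 0, "wz": 0, "jaw": -1}
  ]
}}

```text
time: 14.5
tool_pos: [457.4, -39.5, 51.5]
tcp_rot: [-0.439, 1.57, 0.092]
contact_force: [-0.5, 0.3, -0.1]
grip_width: 0.4
```

```bash
python3 -c "
from h import *
move([*wuv(-30,-25),51],30.5)
from plant import imaging
im=imaging.capture('side'); cv2.imwrite('pics/s9.png',cv2.resize(im[120:310,220:400],None,fx=3.1,fy=3.1))"
```

```text
t 14.5 pos [457.4 -39.5  51.5] r 459.1 uv [[-117.6  162.5]] tip z 29.5 x_t [ 0.  0. -1.] jawdeg 30.4 q [-0.25  0.5   1.94  0.    0.7  -0.78] F [-0.5  0.3 -0.1] w 0.4
shift cm [  0.05 -20.69   0.05] wx -0.002
```

View pics/s9.png

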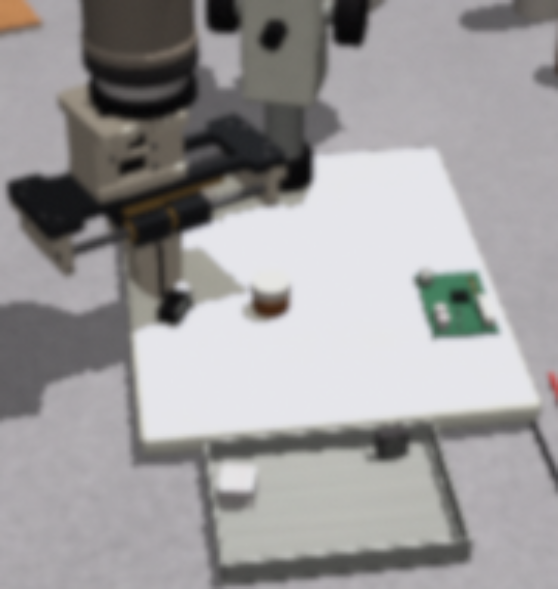

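The relay at (175,305) is just ahead of the fingers and slightly right of their middle. I'll push a short way and look again.

{"op": "arm_command", "data": {
  "plan": [
    {"tx": 0, "ty": -0.4, "tz": 0, "wx": 0, "wy": 0, "wz": 0, "jaw": -1},
    {"tx": 0, "ty": -0.6, "tz": 0, "wx": 0, "wy": 0, "wz": 0, "jaw": -1},
    {"tx": 0, "ty": -0.6, "tz": 0, "wx": 0, "wy": 0, "wz": 0, "jaw": -1},
    {"tx": 0, "ty": -0.6, "tz": 0, "wx": 0, "wy": 0, "wz": 0, "jaw": -1},
    {"tx": 0, "ty": -0.6, "tz": 0, "wx": 0, "wy": 0, "wz": 0, "jaw": -1},
    {"tx": 0, "ty": -0.6, "tz": 0, "wx": 0, "wy": 0, "wz": 0, "jaw": -1},
    {"tx": 0, "ty": -0.6, "tz": 0, "wx": 0, "wy": 0, "wz": 0, "jaw": -1},
    {"tx": 0, "ty": 0, "tz": 0, "wx": 0, "wy": 0, "wz": 0, "jaw": -1},
    {"tx": 0, "ty": 0, "tz": 0, "wx": 0, "wy": 0, "wz": 0, "jaw": -1}
  ]
}}

```text
time: 15.45
tool_pos: [477.4, -74.1, 51.1]
tcp_rot: [1.935, 1.57, 2.466]
contact_force: [0.4, 0.2, -0.3]
grip_width: 0.6
```

```bash
python3 -c "
from h import *
move([*wuv(-30,-25),51],30.5)
from plant import imaging
im=imaging.capture('side'); cv2.imwrite('pics/s10.png',cv2.resize(im[120:310,220:400],None,fx=3.1,fy=3.1))"
```

```text
t 15.45 pos [477.4 -74.1  51.1] r 483.1 uv [[-101.   126.2]] tip z 29.1 x_t [-0.  0. -1.] jawdeg 30.41 q [-0.31  0.53  1.87  0.    0.74 -0.84] F [ 0.4  0.2 -0.3] w 0.6
shift cm [ 1.00e-02 -1.67e+01  7.00e-02] wx -0.002
```

View pics/s10.png

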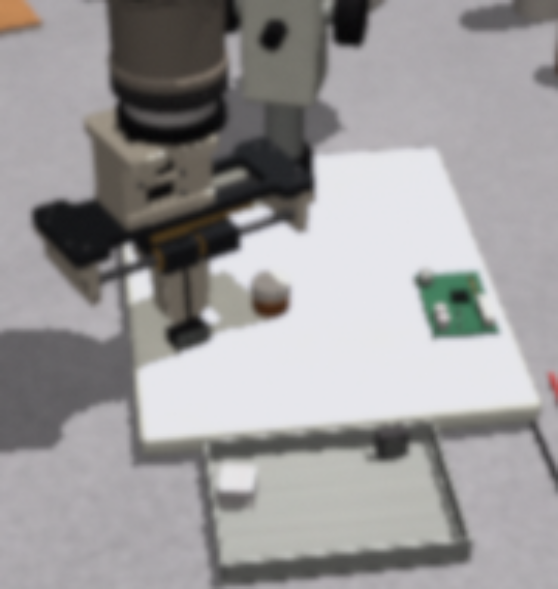

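The relay has squared up flat against the fingers at (188,333), so I'll push on.

{"op": "arm_command", "data": {
  "plan": [
    {"tx": 0, "ty": -0.4, "tz": 0, "wx": 0, "wy": 0, "wz": 0, "jaw": -1},
    {"tx": 0, "ty": -0.6, "tz": 0, "wx": 0, "wy": 0, "wz": 0, "jaw": -1},
    {"tx": 0, "ty": -0.6, "tz": 0, "wx": 0, "wy": 0, "wz": 0, "jaw": -1},
    {"tx": 0, "ty": -0.6, "tz": 0, "wx": 0, "wy": 0, "wz": 0, "jaw": -1},
    {"tx": 0, "ty": -0.6, "tz": 0, "wx": 0, "wy": 0, "wz": 0, "jaw": -1},
    {"tx": 0, "ty": -0.6, "tz": 0, "wx": 0, "wy": 0, "wz": 0, "jaw": -1},
    {"tx": 0, "ty": -0.6, "tz": 0, "wx": 0, "wy": 0, "wz": 0, "jaw": -1},
    {"tx": 0, "ty": -0.6, "tz": 0, "wx": 0, "wy": 0, "wz": 0, "jaw": -1},
    {"tx": 0, "ty": -0.6, "tz": 0, "wx": 0, "wy": 0, "wz": 0, "jaw": -1},
    {"tx": 0, "ty": -0.6, "tz": 0, "wx": 0, "wy": 0, "wz": 0, "jaw": -1},
    {"tx": 0, "ty": -0.6, "tz": 0, "wx": 0, "wy": 0, "wz": 0, "jaw": -1},
    {"tx": 0, "ty": -0.6, "tz": 0, "wx": 0, "wy": 0, "wz": 0, "jaw": -1},
    {"tx": 0, "ty": -0.6, "tz": 0, "wx": 0, "wy": 0, "wz": 0, "jaw": -1},
    {"tx": 0, "ty": -0.6, "tz": 0, "wx": 0, "wy": 0, "wz": 0, "jaw": -1},
    {"tx": 0, "ty": -0.6, "tz": 0, "wx": 0, "wy": 0, "wz": 0, "jaw": -1},
    {"tx": 0, "ty": -0.6, "tz": 0, "wx": 0, "wy": 0, "wz": 0, "jaw": -1},
    {"tx": 0, "ty": 0, "tz": 0, "wx": 0, "wy": 0, "wz": 0, "jaw": -1}
  ]
}}

```text
time: 17.2
tool_pos: [525.6, -155.9, 51.3]
tcp_rot: [-0.932, 1.57, -0.402]
contact_force: [0.2, 0.7, -0.4]
grip_width: 0.3
```

```bash
python3 -c "
from h import *
move([*wuv(-36,-14),51],30.5)
from plant import imaging
im=imaging.capture('side'); cv2.imwrite('pics/s11.png',cv2.resize(im[120:310,220:400],None,fx=3.1,fy=3.1))"
```

```text
t 17.2 pos [ 525.6 -155.9   51.3] r 548.2 uv [[-60.8  40.2]] tip z 29.3 x_t [ 0.001 -0.    -1.   ] jawdeg 30.39 q [-0.43  0.62  1.69  0.    0.84 -0.96] F [ 0.2  0.7 -0.4] w 0.3
shift cm [ 0.03 -5.96 -0.03] wx -0.002
```

View pics/s11.png

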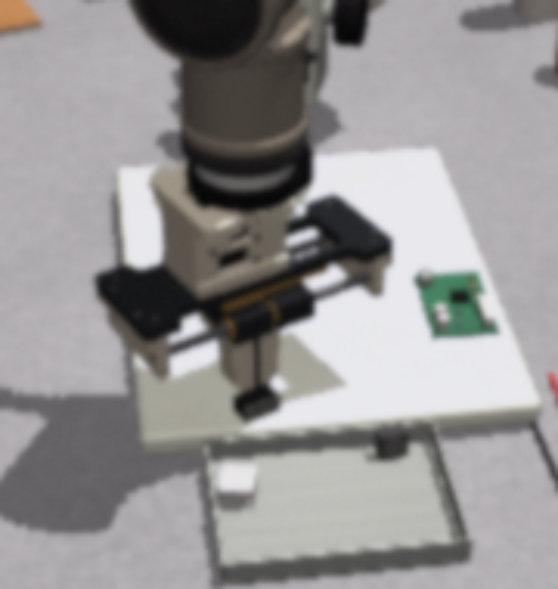

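{"op": "arm_command", "data": {
  "plan": [
    {"tx": 0, "ty": -0.5, "tz": 0, "wx": 0, "wy": 0, "wz": 0, "jaw": -1},
    {"tx": 0, "ty": -0.6, "tz": 0, "wx": 0, "wy": 0, "wz": 0, "jaw": -1},
    {"tx": 0, "ty": -0.6, "tz": 0, "wx": 0, "wy": 0, "wz": 0, "jaw": -1},
    {"tx": 0, "ty": -0.6, "tz": 0, "wx": 0, "wy": 0, "wz": 0, "jaw": -1},
    {"tx": 0, "ty": -0.6, "tz": 0, "wx": 0, "wy": 0, "wz": 0, "jaw": -1},
    {"tx": 0, "ty": -0.6, "tz": 0, "wx": 0, "wy": 0, "wz": 0, "jaw": -1},
    {"tx": 0, "ty": -0.6, "tz": 0, "wx": 0, "wy": 0, "wz": 0, "jaw": -1},
    {"tx": 0, "ty": -0.6, "tz": 0, "wx": 0, "wy": 0, "wz": 0, "jaw": -1},
    {"tx": 0, "ty": -0.6, "tz": 0, "wx": 0, "wy": 0, "wz": 0, "jaw": -1},
    {"tx": 0, "ty": -0.6, "tz": 0, "wx": 0, "wy": 0, "wz": 0, "jaw": -1},
    {"tx": 0, "ty": -0.6, "tz": 0, "wx": 0, "wy": 0, "wz": 0, "jaw": -1},
    {"tx": 0, "ty": 0, "tz": 0, "wx": 0, "wy": 0, "wz": 0, "jaw": -1},
    {"tx": 0, "ty": 0, "tz": 0, "wx": 0, "wy": 0, "wz": 0, "jaw": -1}
  ]
}}

```text
time: 18.55
tool_pos: [557.9, -211.1, 51.1]
tcp_rot: [1.701, 1.57, 2.232]
contact_force: [-0.4, 0.0, -0.9]
grip_width: 0.4
```

```bash
python3 -c "
from h import *
state()
from plant import imaging
im=imaging.capture('side'); cv2.imwrite('pics/s12.png',cv2.resize(im[120:310,220:400],None,fx=3.1,fy=3.1))"
```

```text
t 18.55 pos [ 557.9 -211.1   51.1] r 596.5 uv [[-34. -18.]] tip z 29.1 x_t [-0.  0. -1.] jawdeg 30.41 q [-0.49  0.68  1.54  0.    0.91 -1.02] F [-0.4  0.  -0.9] w 0.4
```

View pics/s12.png

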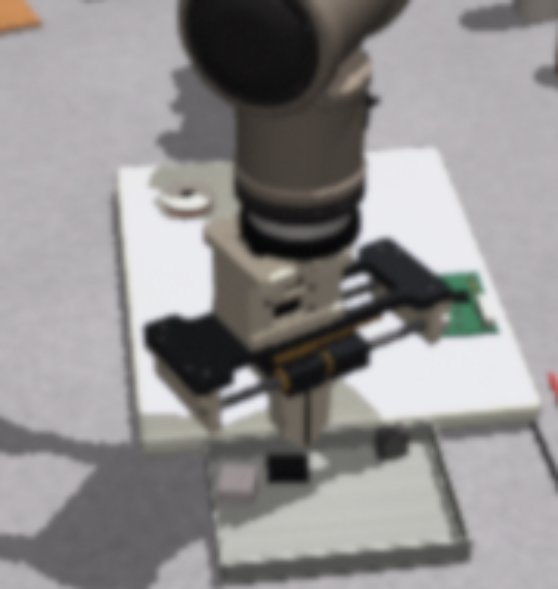

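The relay has dropped into the tray at (288,467). I'll lift and take the hand away towards the robot.

{"op": "arm_command", "data": {
  "plan": [
    {"tx": -1, "ty": 0, "tz": 0, "wx": 0, "wy": 0, "wz": 0, "jaw": -1},
    {"tx": -3, "ty": 0, "tz": 0, "wx": 0, "wy": 0, "wz": 0, "jaw": -1},
    {"tx": -3, "ty": 0, "tz": 0, "wx": 0, "wy": 0, "wz": 0, "jaw": -1},
    {"tx": -3, "ty": 0, "tz": 0, "wx": 0, "wy": 0, "wz": 0, "jaw": -1},
    {"tx": -3, "ty": 0, "tz": 0, "wx": 0, "wy": 0, "wz": 0, "jaw": -1},
    {"tx": -2, "ty": 1.8, "tz": -3.1, "wx": 0, "wy": 0, "wz": 0, "jaw": -1},
    {"tx": 0, "ty": 1.8, "tz": -3.1, "wx": 0, "wy": 0, "wz": 0, "jaw": -1},
    {"tx": 0, "ty": 1.8, "tz": -3.1, "wx": 0, "wy": 0, "wz": 0, "jaw": -1},
    {"tx": 0, "ty": 1.8, "tz": -3.1, "wx": 0, "wy": 0, "wz": 0, "jaw": -1},
    {"tx": 0, "ty": 1.8, "tz": -3.1, "wx": 0, "wy": 0, "wz": 0, "jaw": -1},
    {"tx": 0, "ty": 0, "tz": 0, "wx": 0, "wy": 0, "wz": 0, "jaw": -1},
    {"tx": 0, "ty": 0, "tz": 0, "wx": 0, "wy": 0, "wz": 0, "jaw": -1}
  ]
}}

```text
time: 19.8
tool_pos: [378.8, -212.2, 202.2]
tcp_rot: [-1.075, 1.569, -0.545]
contact_force: [0.2, -0.3, -0.4]
grip_width: 0.4
```

```bash
python3 -c "
from h import *
state()
from plant import imaging
im=imaging.capture('side'); cv2.imwrite('pics/s13f.png',im); cv2.imwrite('pics/s13.png',cv2.resize(im[120:310,220:400],None,fx=3.1,fy=3.1))
im=imaging.capture('top'); cv2.imwrite('pics/t13f.png',im); cv2.imwrite('pics/t13.png',cv2.resize(im[155:315,170:420],None,fx=3.2,fy=3.2))"
```

```text
t 19.8 pos [ 378.8 -212.2  202.2] r 434.1 uv [[-212.4   -1.8]] tip z 180.2 x_t [ 0.002 -0.001 -1.   ] jawdeg 30.37 q [-0.69  0.22  1.83  0.    1.08 -1.22] F [ 0.2 -0.3 -0.4] w 0.4
```

View pics/s13.png

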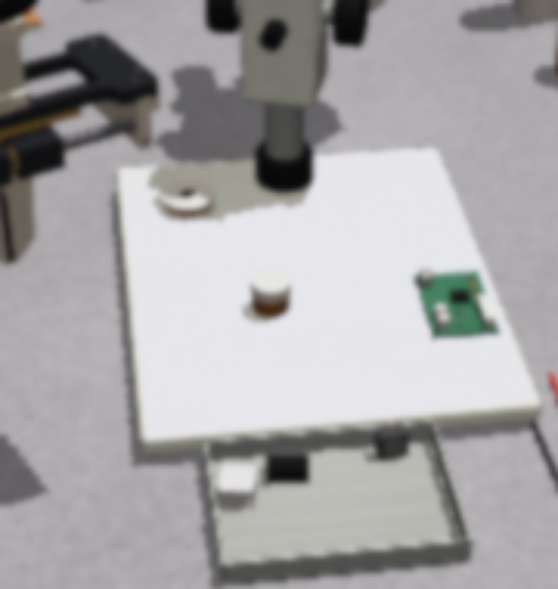

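View pics/t13.png

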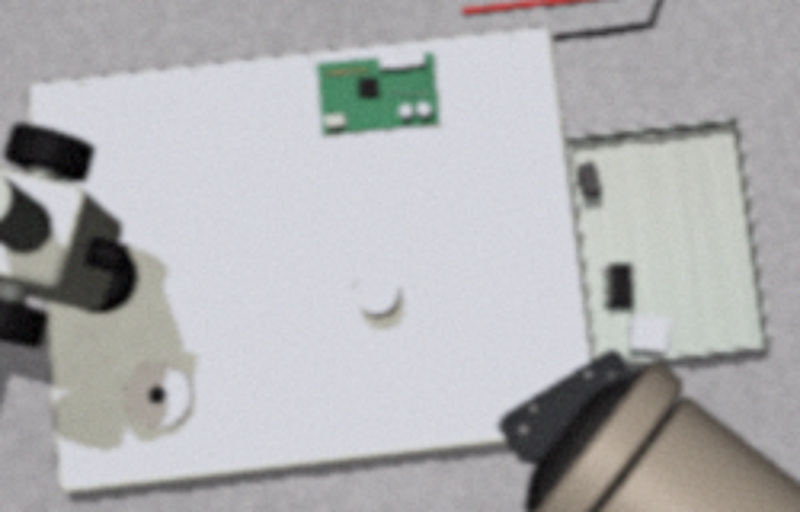

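Both views show the choke, relay and heat sink in the tray, at (590,183), (620,287) and (650,333) in `t13`. The plate is clear of parts, and the hand is clear of the scene. One numeric check, then I'll hand in.

```bash
python3 -c "
from h import *
a=cv2.imread('pics/top0.png').astype(int);b=cv2.imread('pics/t13f.png').astype(int)
d=abs(a-b).max(2)
for n,(x0,y0,x1,y1) in dict(board=(262,165,315,202),flux=(276,238,302,262),braid=(200,262,235,290),right=(415,150,560,335)).items(): print(n,'changed px',(d[y0:y1,x0:x1]>45).sum())
T=uv(ray('top',z2p([(570,140),(737,122),(766,350),(596,368)]),20)).mean(0); print('tray c',T)
for n,p,h in [('choke',(590,183),16),('relay',(620,287),14),('sink',(650,333),18)]: print(n,(uv(ray('top',z2p(p),h))[0]-T).round(1))
c=cv2.imread('pics/t8.png').astype(int);e=cv2.imread('pics/t13.png').astype(int);print('choke/sink moved since t8',(abs(c-e).max(2)[150:215,572:700]>45).sum())
state()
from plant import bot
print(bot.close_job())"
```

```text
board changed px 0
flux changed px 0
braid changed px 0
right changed px 437
tray c [-18.86470125 -63.00500977]
choke [48.4 46.4]
relay [-24.7  34.9]
sink [-58.5  19.1]
choke/sink moved since t8 0
t 19.9 pos [ 379.7 -212.3  201.9] r 435.0 uv [[-211.5   -2.1]] tip z 179.9 x_t [ 0.002 -0.001 -1.   ] jawdeg 30.44 q [-0.69  0.23  1.83  0.    1.08 -1.22] F [ 0.4 -0.1 -0.5] w 0.1
the job is handed in; nothing more can be done
None
```

```bash
python3 -c "
import cv2,numpy as np
a=cv2.imread('pics/top0.png').astype(int);b=cv2.imread('pics/t13f.png').astype(int)
m=(abs(a-b).max(2)>45).astype(np.uint8); m[:,:415]=0;m[:150]=0;m[335:]=0;m[:,560:]=0
n,l,s,c=cv2.connectedComponentsWithStats(m)
print(s[1:][s[1:,4]>5])"
```

```text
[[415 303  34  32 433]]
```

View pics/t13f.png

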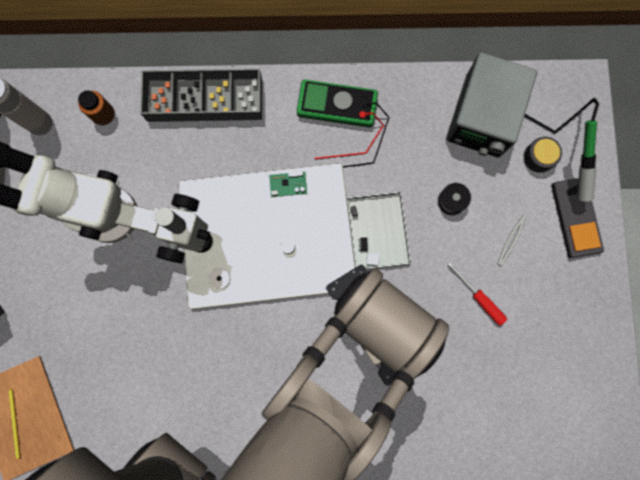

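All three parts are in the tray, and I handed the job in at about 20 s of the 64 s allowed. I pushed each one along the plate with the closed fingers and over the right-hand end: the heat sink and choke straight, the relay on a 25° diagonal.

**Parts in the tray:** in the last pictures all three lie well inside the inner walls (±77.5 by ±57.5 mm). Positions in the tray frame:

| Part | x (mm) | y (mm) |
|---|---|---|
| Choke | +48 | +46 |
| Relay | -25 | +35 |
| Heat sink | -59 | +19 |

- **Resting pose:** the choke stands on its edge against the plate-side wall. It had not moved between the two pictures taken after it fell. The relay was pictured only once from each camera after the hand withdrew, so I did not check separately that it was at rest.
- **Left alone:** the board, flux tub and braid reel show no changed pixels against the first picture.
- **One check that flagged:** there were 437 changed pixels in the bench area to the right. Nearly all of them (433) form one patch, which is the robot's own wrist and shadow. The screwdriver, tweezers and solder reel look unmoved.
- **Hand:** it finished about 180 mm above the bench, clear of everything, and contact-force readings stayed within about 1.5 N throughout.

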